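Swing out the folding hook and hang up the layout square

TASK

Swing the folding hook on the tool board all the way out, until it stands square to the board. Then take the red A-shaped layout square by the tab at its top and hang it on the hook by the opening under the tab, behind the hook's upturned tip, and leave it hanging still and on its own with the hook still out. Do not tip the square over, and leave the glue bottle and the tape measure where they are.

Things in the scene. Friction and masses are not known exactly. Their poses are not given: they have to be found in the camera images.
- board: Fixed upright plywood tool board to the robot's right, 460 long, 18 thick, top at height 205. Origin: on the bench under its middle. x: horizontal, from the front face (9 from origin) to the back; the unfolded hook sticks out along -x. y: along the board. z up. Tools stand out up to 25 from the front, beyond 150 along +y and -y; nothing else is near the hook.
- hook (a joint): Hinge angle of the steel folding hook about its upright pin, rad. 0: folded flat along the board (its +y). 1.571, at the stop: standing square out from the front (board's -x). Opens anticlockwise seen from above; light friction (0.06 N m), no spring, stays where it is left.
- hook_hinge (a point): On the upright hinge pin, at the height of the arm's axis (170 above the bench), 30 in front of the board's face. Turns with the arm: y points along the arm to its tip, z up. The arm is a level round bar, 10 thick, 100 long from pin to the axis of the upturned end; barrel and bracket fill its first 10 and reach 20 above and below its axis.
- hook_tip (a point): Top of the hook's upturned end, capped yellow: an upright round stub 10 in diameter with a rounded top, 100 along the arm from the hinge pin; this point is 25 above the arm's axis (20 above the top of the bar). The stub can be pinched from above and turns freely between the fingers.
- square: Red A-shaped metal layout square, loose, 0.28 kg, upright on its aluminium foot, 150 high. Origin: centre of the foot's underside. x: horizontal, through the thin side (close on the tab this way); y: along the foot; z up. Foot 150 (y) by 34 (x) by 12. Grip tab: 64 (y) by 10 (x), height 114 to 150. Legs 8 thick. Centre of mass central, about 50 up. Both faces alike.
- square_eye (a point): Middle of the upper edge of the square's opening, 112 above the foot's underside, on the middle plane: it rests on the hook bar. The opening goes right through along the square's x, 46 high here (66 to 112), at least 55 wide; its upper edge falls 20 degrees to both sides, a shallow inverted V that centres on the bar.
- glue: Yellow glue bottle, loose, 58 in diameter, 125 high, origin under its centre. Bystander.
- tape: Green and black tape measure, loose, 62 by 36 by 62 high, origin under its centre. Bystander.
There are look-alikes about, which are no part of the job. Of the things like the square, leave any that is blue or purple; of the rest the larger one is meant.

How it is judged:
By the outcome, as a careful person would: the job done as asked, in the order asked, and still so for the second after the job is handed in, with the robot touching nothing.
It also fails if it takes over 67 s, if anything falls off the work surface, if the arm or the gripper's body presses on something with over 40 N, if the wrist force passes 120 N, or if a joint passes its speed limit or range.

ROBOT

A 6-joint arm with a two-finger parallel gripper is mounted at the origin on the work surface. World frame = base frame: x ahead of the robot, y to its left, z up, the work surface at z = 0. Lengths are in mm, angles in degrees, forces in N, time in s.
With the tool pointing down it reaches from about 275 to 1000 mm from the base axis. Payload 8.4 kg.
Tool frame: the origin (TCP) lies at the very end of the fingers, on their centre line; the grasp point (between the pads) lies 19 mm behind it (manip.hold_point_z is the z of the grasp point in the tool frame, in mm); z points along the fingers, y is the line along which they close (so a half turn about z gives the same grasp; the last joint's range is limited). The gripper opens to 85 mm and grips with 20 to 120 N. Pads are 22 mm wide; open, the fingers measure 114 mm over their backs; the gripper's body (76 mm by 85 mm) begins 54 mm behind the grasp point. The pads swing forward as they close: fully open they stand 13 mm farther back than shut.
Start: joints at [74.519, 20.225, 93.587, -0, 66.188, -0.138], TCP at [165.38, 602.725, 231.281] pointing down, gripper open.
Joint ranges: [-150.9, 150.9], [-52.94, 120.26], [3.33, 152.33], [-74.26, 254.26], [0, 154.13], [-172.89, 172.89]. Speed limits (degrees/s): [127.2, 127.2, 159.86, 180, 180, 180].

INTERFACE

Orientations are given as a 3x3 rotation matrix whose columns are the frame's x, y, z axes.
In Python, from cell import monitor, optics, ticket, manip gives the robot as it stands. The module is installed in compiled form; this text tells all that it offers.
- The arm moves only by the tool apply_moves, never from a script. Its arguments are lists of equal length, an entry for each row: "travel": the shift along the tool's x, y, z normalised to -1 to 1, where 1 is 0.4 m, a list of three; "dr": the turn, a rotation vector about the tool's x, y, z normalised to -1 to 1, where 1 is 90 degrees, a list of three; "hand": the opening, from 0 (shut) to 1 (fully open). In form: {"travel": [[x, y, z], ...], "dr": [[rx, ry, rz], ...], "hand": [hand, ...]}. A call has 1 to 20 rows; each row is the pose to reach, as a shift and turn from the pose commanded when the call began, along the tool's axes at that moment; what a row does not reach only later rows make up. A row lasts 1/10 s, in which the tool goes at most 50 mm and 8.59 degrees, less where a joint would pass 70% of its speed; a pose out of reach is approached as far as the arm can. A call with a number of a shift or a turn outside -1 to 1 is refused whole. A call with a gripper value outside its range is refused whole. The fingers move at their own pace and stop on an object; "newtons" is the grip in N (left out, the last holds). Time passes only in rows, so rows that repeat a pose let the fingers close. It gives the time, the measured TCP pose, the force, the opening and the grip force at its end, in the units of the state.
- monitor.observe(): the state, without advancing time (a new reading comes with each control period).
- optics.read_camera(name): name is "scene" or "top" or "wrist"; returns the picture (420x560x3 uint8, red, green, blue); there is no depth.
- optics.camera_params(name): a dict with "fx", "fy", "cx", "cy" (pixels), "world_to_cam" (4x4, takes a point from world to camera coordinates). Camera axes: x right, y up, looking along -z (the intrinsics and any distortion apply to the point x, -y, -z); pixel columns grow to the right and rows downward; lengths in mm; the calibration is good to about 2 mm. A picture is of the moment at which its call begins: read the wrist's pose just before it. camera_params takes no time and is no camera call; for the wrist camera it gives the pose at the moment of the call.
- ticket.sign_off(): hands the job in; it is judged then, once.
The state is a dict: "time_s": time; "joints": joint angles; "qd": joint speeds; "joint_torque": joint torques, N m; "position": TCP position; "ee_rot": TCP orientation; "wrist_force": force on the tool from outside, world axes, zero at the start; "torque": the same for the moment, N m; "opening": opening from 0.0 (shut) to 1.0 (fully open); "grip_force": force on a finger pad.
Only numpy, scipy, OpenCV 4.12 (cv2) and the standard library are available. Lean on these libraries where they do the work, as an engineer would, in place of code of your own. Each camera call takes 0.05 s, during which the arm holds its last target. There are 200 camera calls.

## Working session

There is one attempt and no reset: what is moved stays moved. The work goes in short steps, Python scripts to look and compute and a tool call to move; the robot and the scene stay as the last step left them, time stands still between calls to the robot, and variables do not carry over. Pictures are saved under pics/ and viewed, at most 14 in all, crops included, and the job is handed in when it is done.

Besides the shell and the picture viewer there is one more tool, called after "Call:" as name(argument=value, ...) on one line, values as JSON. apply_moves: Moves the arm, as the interface text tells. Scaled input: -1 to 1 covers 0.4 m each way for a shift and 90 degrees each way for a turn. Its arguments: {"type":"object","properties":{"travel":{"type":"array"},"dr":{"type":"array"},"hand":{"type":"array"},"newtons":{"type":"number"}},"required":["travel","dr","hand"]}

```bash
mkdir -p pics; python3 - <<'E'
from cell import monitor, optics, ticket, manip
import cv2
s=monitor.observe();print(s, manip.hold_point_z)
for n in ["scene","top"]:
    im=optics.read_camera(n);cv2.imwrite(f"pics/{n}0.png",im[:,:,::-1]);p=optics.camera_params(n);print(n,p)
E
```

```text
{'time_s': 0.0, 'joints': array([ 7.45191517e+01,  2.02609756e+01,  9.36290553e+01, -1.65083153e-03,
        6.61866868e+01, -1.35413878e-01]), 'qd': array([-0.03564635,  0.010284  ,  0.06806127,  0.05158381,  0.0530075 ,
       -0.04775335]), 'joint_torque': array([-3.36449353e-03, -6.05265999e+01, -3.42053461e+01, -3.33447197e-04,
        9.51731927e-03,  3.37526679e-06]), 'position': array([165.26071559, 602.27121187, 230.57829701]), 'ee_rot': array([[-9.64350956e-01,  2.64626384e-01, -3.31991327e-04],
       [ 2.64626592e-01,  9.64350084e-01, -1.29743357e-03],
       [-2.31792912e-05, -1.33903504e-03, -9.99999103e-01]]), 'wrist_force': array([ 0.063213  , -0.24817195,  0.26927823]), 'torque': array([ 0.00304786, -0.00051841, -0.01543281]), 'grip_force': 0.0, 'opening': 0.9985750670377854} -18.700000000000003
scene {'fx': 445.6230758709761, 'fy': 445.6230758709761, 'cx': 278.70266378499144, 'cy': 208.202045829447, 'world_to_cam': array([[-2.69221319e-01,  9.62828614e-01, -2.19303648e-02,
         1.51284150e+02],
       [-6.30613591e-01, -1.59026922e-01,  7.59629474e-01,
         2.41842459e+02],
       [ 7.27905475e-01,  2.18338035e-01,  6.49986247e-01,
        -1.65396072e+03],
       [ 0.00000000e+00,  0.00000000e+00,  0.00000000e+00,
         1.00000000e+00]])}
top {'fx': 423.05123594052543, 'fy': 423.05123594052543, 'cx': 273.00476020612433, 'cy': 207.63459272103566, 'world_to_cam': array([[-2.73859255e-02, -9.99435823e-01,  1.94434409e-02,
        -1.46710152e+01],
       [ 9.91073238e-01, -2.46077087e-02,  1.31027849e-01,
        -5.56598688e+02],
       [-1.30475468e-01,  2.28581929e-02,  9.91188002e-01,
        -1.17784257e+03],
       [ 0.00000000e+00,  0.00000000e+00,  0.00000000e+00,
         1.00000000e+00]])}
```

View pics/scene0.png

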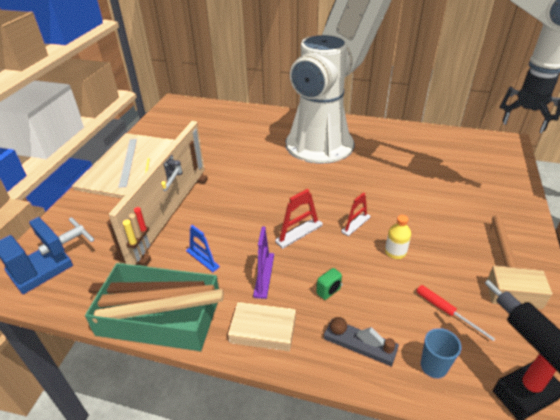

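View pics/top0.png

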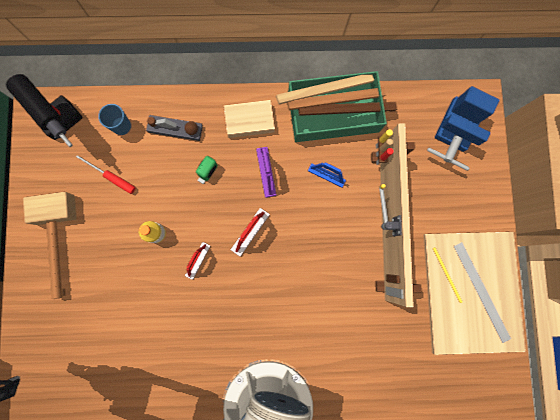

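The scene view shows the hook folded on the board, with its yellow tip at about top(383,186) and hinge at about top(389,226). The larger red square is at top(250,232) and scene(298,218). The smaller red one, the blue one and the purple one are look-alikes.

```bash
cat > h.py <<'E'
import numpy as np, cv2
from cell import monitor, optics, ticket, manip
def ray(p,u,v):
    W=np.array(p["world_to_cam"]);R=W[:3,:3];t=W[:3,3]
    d=R.T@np.array([(u-p["cx"])/p["fx"],-(v-p["cy"])/p["fy"],-1.]);return -R.T@t,d
def onz(p,u,v,z):
    c,d=ray(p,u,v);return c+d*(z-c[2])/d[2]
def tri(rs):
    A=0;b=0
    for c,d in rs:
        d=d/np.linalg.norm(d);P=np.eye(3)-np.outer(d,d);A=A+P;b=b+P@c
    return np.linalg.solve(A,b)
def proj(p,X):
    W=np.array(p["world_to_cam"]);q=W[:3,:3]@np.array(X)+W[:3,3]
    return p["cx"]+p["fx"]*q[0]/-q[2],p["cy"]+p["fy"]*-q[1]/-q[2]
def mask(im,lo,hi):
    h=cv2.cvtColor(im,cv2.COLOR_RGB2HSV);return cv2.inRange(h,np.array(lo),np.array(hi))
def blobs(m,n=6):
    k,l,s,c=cv2.connectedComponentsWithStats(m);return [(int(s[i][4]),s[i][:4].tolist(),c[i].round(1).tolist(),(l==i)) for i in np.argsort(-s[1:,4])[:n]+1] if k>1 else []
E
python3 - <<'E'
from h import *
T=cv2.imread("pics/top0.png")[:,:,::-1].copy();S=cv2.imread("pics/scene0.png")[:,:,::-1].copy()
pt=optics.camera_params("top");ps=optics.camera_params("scene")
for n,im,p in(("top",T,pt),("scene",S,ps)):
    m=mask(im,(0,150,90),(6,255,255))|mask(im,(174,150,90),(180,255,255))
    for b in blobs(m,5):print(n,"red",b[:3], cv2.minAreaRect(np.argwhere(b[3])[:,::-1].astype(np.float32)))
    for b in blobs(mask(im,(22,150,120),(33,255,255)),6):print(n,"yel",b[:3])
print(onz(pt,383,186,195),onz(pt,389,226,190),onz(pt,250,232,75))
a=cv2.resize(T[110:320,340:430],None,fx=2.8,fy=2.8,interpolation=2)
b=cv2.resize(S[110:270,100:220],None,fx=3.6,fy=3.6,interpolation=2)
H=600;o=np.zeros((590,800,3),np.uint8);o[:588,:252]=a;o[:576,260:692]=b
cv2.imwrite("pics/c1.png",o[:,:,::-1])
E
```

```text
top red (295, [103, 170, 33, 24], [118.7, 181.6]) ((118.42645263671875, 181.45587158203125), (35.500205993652344, 8.574928283691406), 30.963754653930664)
top red (206, [236, 212, 28, 40], [247.8, 229.9]) ((247.37896728515625, 230.374267578125), (6.479697227478027, 46.86372756958008), 34.777828216552734)
top red (125, [186, 245, 20, 32], [193.3, 259.6]) ((194.08340454101562, 258.99468994140625), (6.564327239990234, 34.885528564453125), 27.299570083618164)
top red (97, [379, 148, 15, 13], [386.3, 153.8]) ((386.5000305175781, 153.99998474121094), (6.363960266113281, 14.849242210388184), 45.0)
top red (14, [53, 106, 7, 8], [56.0, 109.5]) ((56.00000762939453, 109.50001525878906), (9.192388534545898, 0.7071065902709961), 45.0)
top yel (241, [139, 221, 22, 21], [151.1, 231.8])
top yel (164, [433, 247, 29, 56], [447.1, 274.6])
top yel (78, [379, 129, 14, 14], [385.8, 135.3])
top yel (17, [380, 184, 5, 5], [382.1, 185.8])
scene red (765, [523, 354, 34, 39], [538.4, 374.7]) ((538.1644897460938, 374.76513671875), (24.74080467224121, 34.981201171875), 34.99202346801758)
scene red (670, [280, 189
[... 304 characters left out ...]
93, 21, 37], [357.3, 207.4]) ((357.8500061035156, 211.95001220703125), (15.495159149169922, 39.84469223022461), 18.434947967529297)
scene red (159, [134, 207, 13, 25], [140.0, 219.0]) ((140.0, 218.99998474121094), (25.295032501220703, 6.624889373779297), 72.47443389892578)
scene yel (165, [389, 225, 21, 18], [396.2, 233.8])
scene yel (141, [124, 221, 12, 23], [129.8, 233.1])
scene yel (25, [386, 252, 18, 7], [394.5, 256.1])
scene yel (7, [162, 184, 3, 3], [163.3, 185.0])
scene yel (2, [408, 227, 1, 2], [408.0, 227.5])
scene yel (1, [410, 234, 1, 1], [410.0, 234.0])
[ 583.3581845  -304.61789158  195.        ] [ 482.25865627 -314.90066741  190.        ] [484.85797417  36.93048746  75.        ]
```

View pics/c1.png

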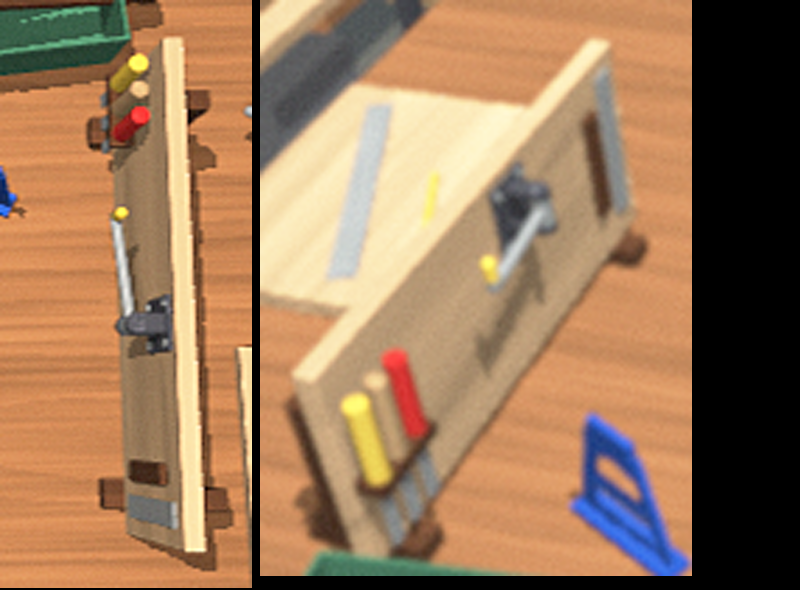

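The hook is slightly open, with the tip at crop(121,213) and the barrel at crop(126,324). The board's front-top edge runs from (163,38) to (184,550). Next I compute the frame and a hover above the hook.

```bash
cat >> h.py <<'E'
from scipy.spatial.transform import Rotation as Ro
def plan(X,yaw=None):
    """travel/dr (normalised) from present pose to TCP X, tool down, tool y at yaw deg"""
    s=monitor.observe();R=s["ee_rot"]
    t=R.T@(np.array(X)-s["position"])/400
    d=None
    if yaw is not None:
        a=np.radians(yaw);y=np.array([np.cos(a),np.sin(a),0]);z=np.array([0,0,-1.]);G=np.c_[np.cross(y,z),y,z]
        d=Ro.from_matrix(R.T@G).as_rotvec(degrees=True)/90
    print("plan",X,yaw,"->",t.round(4),None if d is None else d.round(4))
E
python3 - <<'E'
from h import *
pt=optics.camera_params("top");ps=optics.camera_params("scene")
q=lambda x,y:(340+(x+.5)/2.8-.5,110+(y+.5)/2.8-.5)
s=lambda x,y:(100+(x-260+.5)/3.6-.5,110+(y+.5)/3.6-.5)
a=onz(pt,*q(163,38),205);b=onz(pt,*q(184,550),205);d=a-b;print("board front top",a,b,np.linalg.norm(d),"yaw y",np.degrees(np.arctan2(d[1],d[0])))
a=onz(pt,*q(183,38),205);b=onz(pt,*q(206,550),205);print("back",a,b)
print("tip",tri([ray(pt,382.1,185.8),ray(ps,163.3,185)]),onz(pt,382.1,185.8,192))
print("hinge",onz(pt,*q(124,325),190))
plan((560,-295,330),-80)
plan((165,602,330),0)
E
```

```text
board front top [ 743.10541118 -349.94119394  205.        ] [ 286.61415237 -337.84726912  205.        ] 456.65143423074755 yaw y -1.5175948818668494
back [ 742.72433726 -368.28465462  205.        ] [ 286.05582818 -356.9026693   205.        ]
tip [ 585.71930371 -305.19904376  184.51414486] [ 584.45923168 -303.22997675  192.        ]
hinge [ 483.21137297 -302.26325831  190.        ]
plan (560, -295, 330) -80 -> [-1.5453 -1.9025 -0.246 ] [-2.0000e-04  1.1000e-03  1.7184e+00]
plan (165, 602, 330) 0 -> [ 0.0005 -0.0013 -0.2484] [-7.000e-04  5.000e-04  8.295e-01]
```

Call:
apply_moves(travel=[[0, 0, -0.246], [0, 0, -0.246], [-0.77, -0.95, -0.246], [-0.77, -0.95, -0.246], [-0.77, -0.95, -0.246], [-0.77, -0.95, -0.246], [-0.77, -0.95, -0.246], [-0.77, -0.95, -0.246], [-0.77, -0.95, -0.246], [-0.77, -0.95, -0.246], [-0.77, -0.95, -0.246], [-0.77, -0.95, -0.246], [-0.77, -0.95, -0.246], [-0.77, -0.95, -0.246], [-0.77, -0.95, -0.246], [-0.77, -0.95, -0.246]], dr=[[0, 0, 0], [0, 0, 0], [0, 0, 0.86], [0, 0, 0.86], [0, 0, 0.86], [0, 0, 0.86], [0, 0, 0.86], [0, 0, 0.86], [0, 0, 0.86], [0, 0, 0.86], [0, 0, 0.86], [0, 0, 0.86], [0, 0, 0.86], [0, 0, 0.86], [0, 0, 0.86], [0, 0, 0.86]], hand=[1, 1, 1, 1, 1, 1, 1, 1, 1, 1, 1, 1, 1, 1, 1, 1], newtons=25)

```text
time_s: 1.7
position: [361.4, 155.8, 329.6]
ee_rot: [[0.046, 0.999, -0.0], [0.999, -0.046, 0.0], [0.0, -0.0, -1.0]]
wrist_force: [-0.1, 0.7, 0.1]
opening: 0.999
grip_force: 0.0
```

```bash
python3 - <<'E'
from h import *
print(monitor.observe()["position"],monitor.observe()["time_s"])
plan((560,-295,330),-80)
E
```

```text
[361.39169179 155.78266853 329.56070088] 1.7
plan (560, -295, 330) -80 -> [-1.103   0.5477 -0.0015] [-3.000e-04  1.000e-04  8.597e-01]
```

Call:
apply_moves(travel=[[-1, 0.5, 0], [-1, 0.5, 0], [-1, 0.5, 0], [-1, 0.5, 0], [-1, 0.5, 0], [-1, 0.5, 0], [-1, 0.5, 0], [-1, 0.5, 0], [-1, 0.5, 0], [-1, 0.5, 0], [-1, 0.5, 0], [-1, 0.5, 0], [-1, 0.5, 0], [-1, 0.5, 0], [-1, 0.5, 0], [-1, 0.5, 0]], dr=[[0, 0, 0.86], [0, 0, 0.86], [0, 0, 0.86], [0, 0, 0.86], [0, 0, 0.86], [0, 0, 0.86], [0, 0, 0.86], [0, 0, 0.86], [0, 0, 0.86], [0, 0, 0.86], [0, 0, 0.86], [0, 0, 0.86], [0, 0, 0.86], [0, 0, 0.86], [0, 0, 0.86], [0, 0, 0.86]], hand=[0.4, 0.4, 0.4, 0.4, 0.4, 0.4, 0.4, 0.4, 0.4, 0.4, 0.4, 0.4, 0.4, 0.4, 0.4, 0.4])

```text
time_s: 3.3
position: [542.5, -253.9, 330.0]
ee_rot: [[0.985, 0.172, 0.0], [0.172, -0.985, -0.0], [0.0, 0.0, -1.0]]
wrist_force: [-0.3, 0.1, 0.3]
opening: 0.399
grip_force: 0.0
```

```bash
python3 - <<'E'
from h import *
p=optics.camera_params("wrist");im=optics.read_camera("wrist");cv2.imwrite("pics/w1.png",im[:,:,::-1])
W=p["world_to_cam"];print(-W[:3,:3].T@W[:3,3],W[:3,:3].round(2),p["fx"],p["cx"],p["cy"])
for b in blobs(mask(im,(22,150,120),(33,255,255)),6):print("yel",b[:3],onz(p,*b[2],192))
for X in [(483,-313,170),(585,-304,195)]:print(proj(p,X))
E
```

```text
[ 621.55866094 -239.50106105  472.17161266] [[ 0.17 -0.99  0.  ]
 [ 0.94  0.16 -0.31]
 [ 0.31  0.05  0.95]] 372.01910104363213 282.8236293215713 208.21624426626468
yel (343, [438, 267, 13, 64], [444.2, 297.7]) [ 475.18605438 -405.9800577   192.        ]
yel (202, [349, 144, 17, 16], [356.7, 151.4]) [ 585.20458342 -302.50133347  192.        ]
(np.float64(336.9866375176572), np.float64(261.38428910514))
(np.float64(359.34880918267066), np.float64(152.67852260717513))
```

View pics/w1.png

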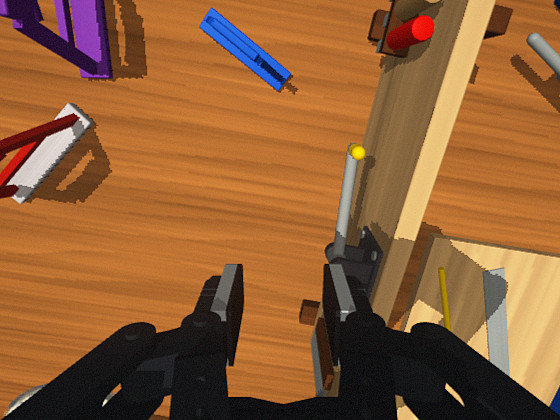

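The wrist view shows the yellow tip at (357,151), the bar running down to (341,240), and the barrel's top at about (333,253).

```bash
python3 - <<'E'
from h import *
p=optics.camera_params("wrist")
print("barrel top",onz(p,333,253,190)," bar",onz(p,351,170,172),onz(p,340,240,172))
plan((580,-302.5,300),-83)
plan((580,-302.5,172),-83)
E
```

```text
barrel top [ 499.11738571 -303.31722747  190.        ]  bar [ 566.86490835 -306.06506575  172.        ] [ 504.51438977 -310.757413    172.        ]
plan (580, -302.5, 300) -83 -> [0.0717 0.1353 0.0748] [ 0.0001 -0.0002  0.032 ]
plan (580, -302.5, 172) -83 -> [0.0716 0.1352 0.3948] [ 0.0001 -0.0002  0.032 ]
```

Call:
apply_moves(travel=[[0.064, 0.137, 0], [0.064, 0.137, 0], [0.064, 0.137, 0.1], [0.064, 0.137, 0.2], [0.064, 0.137, 0.25], [0.064, 0.137, 0.3], [0.064, 0.137, 0.34], [0.064, 0.137, 0.38], [0.064, 0.137, 0.415], [0.064, 0.137, 0.415], [0.064, 0.137, 0.415]], dr=[[0, 0, 0.061], [0, 0, 0.061], [0, 0, 0.061], [0, 0, 0.061], [0, 0, 0.061], [0, 0, 0.061], [0, 0, 0.061], [0, 0, 0.061], [0, 0, 0.061], [0, 0, 0.061], [0, 0, 0.061]], hand=[0.35, 0.35, 0.35, 0.35, 0.35, 0.35, 0.35, 0.35, 0.35, 0.35, 0.35])

```text
time_s: 4.45
position: [577.3, -304.0, 163.8]
ee_rot: [[0.997, 0.076, 0.0], [0.076, -0.997, -0.0], [0.0, 0.0, -1.0]]
wrist_force: [0.3, -0.4, 0.6]
opening: 0.347
grip_force: 0.0
```

```bash
python3 - <<'E'
from h import *
s=monitor.observe();P=s["position"];print(P,s["wrist_force"])
c=np.array([485.5,-311]);v=P[:2]-c;R=s["ee_rot"]
y0=np.arctan2(v[1],v[0]);print(np.hypot(*v),np.degrees(y0))
for a in range(8,97,8):
    th=y0+np.radians(a);X=np.r_[c+92*np.array([np.cos(th),np.sin(th)]),P[2]]
    print(a,(R.T@(X-P)/400).round(3),round(-a/90,3))
E
```

```text
[ 577.25284706 -304.03072824  163.84679757] [ 0.25821624 -0.40608277  0.63724373]
92.01714890337281 4.343675243255213
8 [-0.002 -0.032 -0.   ] -0.089
16 [-0.009 -0.063 -0.   ] -0.178
24 [-0.02  -0.094 -0.   ] -0.267
32 [-0.035 -0.122 -0.   ] -0.356
40 [-0.054 -0.148 -0.   ] -0.444
48 [-0.076 -0.171 -0.   ] -0.533
56 [-0.101 -0.191 -0.   ] -0.622
64 [-0.129 -0.207 -0.   ] -0.711
72 [-0.159 -0.219 -0.   ] -0.8
80 [-0.19  -0.227 -0.   ] -0.889
88 [-0.222 -0.23  -0.   ] -0.978
96 [-0.254 -0.229 -0.   ] -1.067
```

Call:
apply_moves(travel=[[-0.002, -0.032, 0], [-0.009, -0.063, 0], [-0.02, -0.094, 0], [-0.035, -0.122, 0], [-0.054, -0.148, 0], [-0.076, -0.171, 0], [-0.101, -0.191, 0], [-0.129, -0.207, 0], [-0.159, -0.219, 0], [-0.19, -0.227, 0], [-0.206, -0.229, 0], [-0.206, -0.229, 0]], dr=[[0, 0, -0.089], [0, 0, -0.178], [0, 0, -0.267], [0, 0, -0.356], [0, 0, -0.444], [0, 0, -0.533], [0, 0, -0.622], [0, 0, -0.711], [0, 0, -0.8], [0, 0, -0.889], [0, 0, -0.93], [0, 0, -0.93]], hand=[0.35, 0.35, 0.35, 0.35, 0.35, 0.35, 0.35, 0.35, 0.35, 0.35, 0.35, 0.35])

```text
time_s: 5.65
position: [488.0, -219.1, 164.9]
ee_rot: [[0.033, 0.999, 0.002], [0.999, -0.033, -0.001], [-0.001, 0.002, -1.0]]
wrist_force: [0.2, 0.2, -0.3]
opening: 0.345
grip_force: 0.0
```

```bash
python3 - <<'E'
from h import *
p=optics.camera_params("wrist");im=optics.read_camera("wrist");cv2.imwrite("pics/w2.png",im[:,:,::-1])
p2=optics.camera_params("top");i2=optics.read_camera("top")
for n,q,i in(("w",p,im),("t",p2,i2)):
  for b in blobs(mask(i,(22,150,100),(33,255,255)),5):print(n,b[:3],onz(q,*b[2],190))
s=monitor.observe();print(s["position"],s["wrist_force"],s["ee_rot"].round(3))
E
```

```text
w (1111, [293, 273, 30, 45], [307.1, 295.3]) [ 497.35430688 -210.00628979  190.        ]
t (240, [139, 221, 22, 21], [151.2, 231.8]) [483.07499707 277.1747325  190.        ]
t (164, [433, 247, 29, 56], [447.1, 274.6]) [ 358.12143321 -451.72594982  190.        ]
t (84, [379, 129, 14, 14], [385.7, 135.7]) [ 715.56640733 -321.17514733  190.        ]
[ 488.76253026 -219.26052915  164.66568504] [0.11008488 0.17689146 0.00442384] [[ 0.036  0.999  0.002]
 [ 0.999 -0.036 -0.001]
 [-0.001  0.002 -1.   ]]
```

View pics/w2.png

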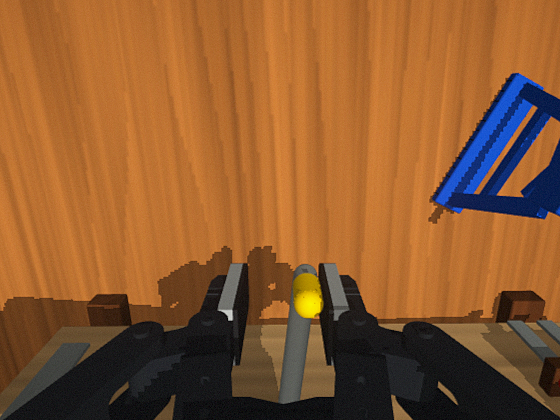

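The tip lies against the pushing finger at pixel (307,295), about 6° short of the stop. I'll push on gently.

Call:
apply_moves(travel=[[0, -0.008, 0], [0, -0.016, 0], [0, -0.02, 0], [0, -0.024, 0], [0, -0.024, 0]], dr=[[0, 0, 0], [0, 0, 0], [0, 0, 0], [0, 0, 0], [0, 0, 0]], hand=[0.35, 0.35, 0.35, 0.35, 0.35])

```text
time_s: 6.25
position: [478.1, -218.5, 163.6]
ee_rot: [[0.034, 0.999, -0.0], [0.999, -0.034, 0.0], [0.0, -0.0, -1.0]]
wrist_force: [-0.1, -0.6, 0.8]
opening: 0.347
grip_force: 0.0
```

Call:
apply_moves(travel=[[0, -0.003, 0], [0, -0.006, 0], [0, -0.006, 0]], dr=[[0, 0, 0], [0, 0, 0], [0, 0, 0]], hand=[0.35, 0.35, 0.35])

```text
time_s: 6.55
position: [476.4, -218.5, 163.7]
ee_rot: [[0.034, 0.999, 0.001], [0.999, -0.034, -0.0], [-0.0, 0.001, -1.0]]
wrist_force: [3.7, 0.2, -2.0]
opening: 0.35
grip_force: 1.8
```

Call:
apply_moves(travel=[[0, -0.003, 0], [0, -0.005, 0], [0, -0.005, 0]], dr=[[0, 0, 0], [0, 0, 0], [0, 0, 0]], hand=[0.35, 0.35, 0.35])

```text
time_s: 6.85
position: [476.1, -218.5, 163.9]
ee_rot: [[0.034, 0.999, 0.004], [0.999, -0.034, -0.0], [-0.0, 0.004, -1.0]]
wrist_force: [11.1, 2.4, -7.8]
opening: 0.351
grip_force: 5.6
```

```bash
python3 - <<'E'
from h import *
p=optics.camera_params("wrist");im=optics.read_camera("wrist")
for b in blobs(mask(im,(22,150,100),(33,255,255)),2):print(b[:3],onz(p,*b[2],190))
s=monitor.observe();print(s["position"],s["wrist_force"])
E
```

```text
(1121, [296, 274, 30, 46], [310.2, 296.0]) [ 486.4399643  -209.20774775  190.        ]
[ 476.12502761 -218.55705434  163.90154655] [10.56786118  1.89893302 -7.80007961]
```

At the stop, with 11 N on the finger. I'll back off and rise.

Call:
apply_moves(travel=[[0, 0.015, 0], [0, 0.03, 0], [0, 0.03, -0.05], [0, 0.03, -0.15], [0.1, 0.03, -0.25], [0.2, 0.03, -0.35], [0.2, 0.03, -0.45], [0.2, 0.03, -0.45], [0.2, 0.03, -0.45]], dr=[[0, 0, 0], [0, 0, 0], [0, 0, 0], [0, 0, 0], [0, 0, 0], [0, 0, 0], [0, 0, 0], [0, 0, 0], [0, 0, 0]], hand=[0.35, 0.35, 0.35, 0.35, 0.35, 0.6, 0.8, 0.8, 0.8])

```text
time_s: 7.8
position: [489.1, -138.8, 344.9]
ee_rot: [[0.033, 0.999, 0.002], [0.999, -0.033, -0.001], [-0.001, 0.002, -1.0]]
wrist_force: [0.7, 0.1, -0.2]
opening: 0.801
grip_force: 0.0
```

```bash
python3 - <<'E'
from h import *
p=optics.camera_params("wrist");im=optics.read_camera("wrist");cv2.imwrite("pics/w3.png",im[:,:,::-1])
p2=optics.camera_params("top");i2=optics.read_camera("top")
p3=optics.camera_params("scene");i3=optics.read_camera("scene")
for n,q,i in(("w",p,im),("t",p2,i2),("s",p3,i3)):
  cv2.imwrite(f"pics/{n}_3.png",i[:,:,::-1])
  for b in blobs(mask(i,(22,150,100),(33,255,255)),6):print(n,b[:3],onz(q,*b[2],191))
  m=mask(i,(0,150,90),(6,255,255))|mask(i,(174,150,90),(180,255,255))
  for b in blobs(m,3):print(n,"red",b[:3],onz(q,*b[2],100))
print(monitor.observe()["position"])
E
```

```text
w (384, [481, 315, 36, 28], [494.8, 327.6]) [ 683.86660882 -279.81300934  191.        ]
w (163, [277, 258, 12, 17], [282.4, 266.1]) [ 487.04730655 -209.08772914  191.        ]
w red (429, [440, 316, 33, 30], [453.8, 330.1]) [ 693.03060657 -349.87288172  100.        ]
w red (75, [294, 0, 15, 11], [302.2, 3.6]) [512.98457024  13.75001339 100.        ]
w red (11, [324, 23, 4, 8], [325.3, 26.5]) [534.44392071  -6.22934343 100.        ]
t (235, [139, 221, 22, 21], [151.3, 231.9]) [482.73973223 276.66140972 191.        ]
t (164, [433, 247, 29, 56], [447.1, 274.7]) [ 357.91523743 -451.2774194   191.        ]
t (88, [379, 129, 14, 14], [385.7, 135.5]) [ 715.79450634 -320.90403548  191.        ]
t red (294, [103, 170, 33, 24], [118.7, 181.5]) [629.89167447 390.42125294 100.        ]
t red (201, [236, 212, 27, 40], [247.6, 230.2]) [488.01423588  42.47668568 100.        ]
t red (123, [186, 245, 20, 30], [193.4, 259.3]) [414.01618534 188.37722743 100.        ]
s (161, [389, 224, 20, 19], [395.9, 233.7]) [629.69565663 298.18245174 191.        ]
s (139, [124, 220, 12, 24], [129.8, 233.2]) [ 778.42514767 -291.47216723  191.        ]
s (28, [386, 252, 18, 7], [394.3, 256.1]) [700.53293289 300.22461032 191.        ]
s (14, [208, 166, 4, 5], [209.9, 168.0]) [ 492.4649109  -210.26940968  191.        ]
s (3, [409, 234, 2, 3], [409.7, 235.0]) [626.34848507 328.34724299 191.        ]
s (1, [406, 225, 1, 1], [406.0, 225.0]) [594.71574578 318.33951365 191.        ]
s red (768, [523, 354, 34, 39], [538.4, 374.7]) [852.17512951 591.5596028  100.        ]
s red (671, [280, 189, 38, 52], [297.9, 209.9]) [501.29370957  39.70274801 100.        ]
s red (450, [416, 285, 41, 31], [435.6, 299.6]) [719.87640801 403.64611911 100.        ]
[ 487.85847707 -139.02805949  342.2076615 ]
```

View pics/w3.png

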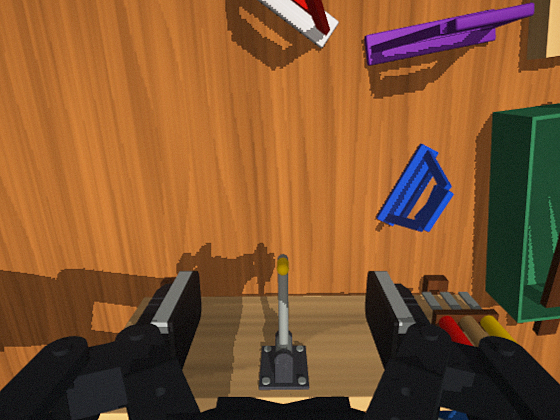

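The hook stands square out, with its yellow tip at pixel (282,266), about (487,-209). Next I view the square from above.

Call:
apply_moves(travel=[[0.535, 0, 0], [0.535, 0, 0], [0.535, 0, 0], [0.535, 0, 0], [0.535, 0, 0], [0.535, 0, 0], [0.535, 0, 0], [0.535, 0, 0]], dr=[[0, 0, 0], [0, 0, 0], [0, 0, 0], [0, 0, 0], [0, 0, 0], [0, 0, 0], [0, 0, 0], [0, 0, 0]], hand=[0.8, 0.8, 0.8, 0.8, 0.8, 0.8, 0.8, 0.8])

```text
time_s: 8.75
position: [495.7, 73.6, 343.1]
ee_rot: [[0.035, 0.999, -0.001], [0.999, -0.035, -0.001], [-0.001, -0.001, -1.0]]
wrist_force: [-0.1, 0.6, 0.5]
opening: 0.799
grip_force: 0.0
```

```bash
python3 - <<'E'
from h import *
p=optics.camera_params("wrist");im=optics.read_camera("wrist");cv2.imwrite("pics/w4.png",im[:,:,::-1])
m=mask(im,(0,120,40),(8,255,255))|mask(im,(172,120,40),(180,255,255))
for b in blobs(m,3):print("red",b[:3])
for b in blobs(mask(im,(0,0,150),(180,40,255)),3):
  r=cv2.minAreaRect(np.argwhere(b[3])[:,::-1].astype(np.float32));print("white",b[:3]);print([onz(p,*c,12)[:2].round(1).tolist() for c in cv2.boxPoints(r)])
E
```

```text
red (2706, [232, 145, 93, 87], [274.8, 194.5])
red (623, [162, 29, 86, 46], [200.4, 50.3])
red (8, [428, 236, 8, 1], [431.5, 236.0])
white (1799, [225, 135, 107, 82], [279.4, 171.9])
[[419.9, 73.1], [440.0, 99.2], [559.3, 12.4], [540.4, -16.9]]
white (818, [166, 22, 88, 62], [212.5, 48.8])
[[357.3, 212.2], [371.1, 230.8], [466.1, 178.6], [453.2, 158.5]]
white (627, [0, 194, 13, 78], [4.5, 233.4])
[[119.6, 31.9], [135.5, 31.3], [105.7, -81.3], [88.7, -80.7]]
```

View pics/w4.png

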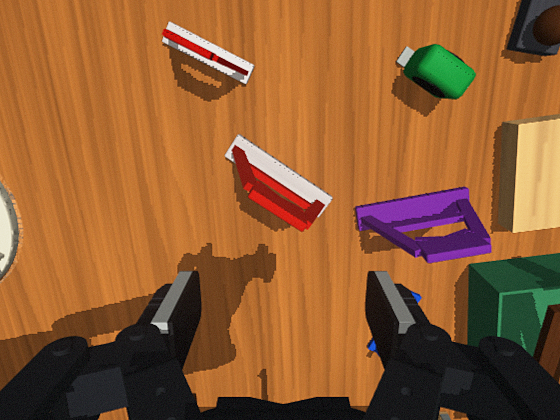

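```bash
python3 - <<'E'
from h import *
p=optics.camera_params("wrist");im=cv2.imread("pics/w4.png")[:,:,::-1].copy()
W=p["world_to_cam"]
a=np.radians(-36);c=np.array([489.9,41.9]);d=np.array([np.cos(a),np.sin(a)]);n=np.array([-d[1],d[0]])
for i in(-32,32):
  for j in(-5,5):print(i,j,np.round(proj(p,[*(c+i*d+j*n),150]),1))
m=mask(im,(0,120,150),(8,255,255))|mask(im,(172,120,150),(180,255,255))
b=[b for b in blobs(m,6) if b[2][1]>100 and 230<b[2][0]<330]
for x in b[:2]:
  r=cv2.minAreaRect(np.argwhere(x[3])[:,::-1].astype(np.float32));print(x[:3],[(q.round(1).tolist(),onz(p,*q,150)[:2].round(1).tolist()) for q in cv2.boxPoints(r)])
o=cv2.resize(im[125:245,215:345],None,fx=4,fy=4,interpolation=0);cv2.imwrite("pics/c4.png",o[:,:,::-1])
plan((489.9,41.9,260),54);plan((489.9,41.9,122),54)
E
```

```text
-32 -5 [246.3 196.8]
-32 5 [252.  188.3]
32 -5 [302.2 232.2]
32 5 [308.1 224.2]
(654, [248, 189, 64, 43], [278.8, 211.0]) [([245.8000030517578, 199.60000610351562], [460.4, 53.9]), ([252.10000610351562, 188.5], [467.1, 64.5]), ([311.79998779296875, 222.60000610351562], [522.3, 28.6]), ([305.5, 233.6999969482422], [516.0, 17.4])]
(495, [250, 166, 61, 43], [279.5, 188.5]) [([246.5, 171.39999389648438], [462.8, 81.0]), ([251.3000030517578, 164.0], [467.7, 87.7]), ([311.1000061035156, 203.3000030517578], [521.8, 48.1]), ([306.29998779296875, 210.6999969482422], [517.2, 40.9])]
plan (489.9, 41.9, 260) 54 -> [-0.0796 -0.0119  0.2084] [-5.000e-04  1.000e-04 -6.226e-01]
plan (489.9, 41.9, 122) 54 -> [-0.0795 -0.0116  0.5534] [-5.000e-04  1.000e-04 -6.226e-01]
```

View pics/c4.png

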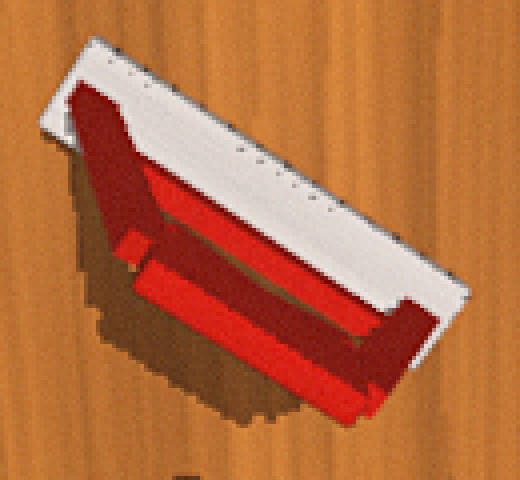

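The crop shows the tab's top face centred at about pixel (277,210), which matches the foot-based prediction. I'll grasp now.

Call:
apply_moves(travel=[[-0.0795, -0.0118, 0], [-0.0795, -0.0118, 0.1], [-0.0795, -0.0118, 0.2], [-0.0795, -0.0118, 0.25], [-0.0795, -0.0118, 0.25], [-0.0795, -0.0118, 0.25], [-0.0795, -0.0118, 0.25], [-0.0795, -0.0118, 0.25], [-0.0795, -0.0118, 0.35], [-0.0795, -0.0118, 0.43], [-0.0795, -0.0118, 0.5], [-0.0795, -0.0118, 0.53], [-0.0795, -0.0118, 0.553], [-0.0795, -0.0118, 0.553], [-0.0795, -0.0118, 0.553]], dr=[[0, 0, -0.09], [0, 0, -0.18], [0, 0, -0.27], [0, 0, -0.36], [0, 0, -0.45], [0, 0, -0.54], [0, 0, -0.625], [0, 0, -0.625], [0, 0, -0.625], [0, 0, -0.625], [0, 0, -0.625], [0, 0, -0.625], [0, 0, -0.625], [0, 0, -0.625], [0, 0, -0.625]], hand=[0.6, 0.6, 0.6, 0.6, 0.6, 0.6, 0.6, 0.6, 0.6, 0.6, 0.6, 0.6, 0.6, 0.6, 0.6], newtons=50)

```text
time_s: 10.3
position: [490.8, 43.3, 123.4]
ee_rot: [[-0.812, 0.584, 0.001], [0.584, 0.812, 0.0], [-0.001, 0.001, -1.0]]
wrist_force: [-0.3, -0.3, -0.0]
opening: 0.6
grip_force: 0.0
```

Call:
apply_moves(travel=[[0, 0, 0], [0, 0, 0], [0, 0, 0], [0, 0, 0], [0, 0, 0], [0, 0, 0], [0, 0, 0], [0, 0, 0]], dr=[[0, 0, 0], [0, 0, 0], [0, 0, 0], [0, 0, 0], [0, 0, 0], [0, 0, 0], [0, 0, 0], [0, 0, 0]], hand=[0.4, 0.25, 0.15, 0, 0, 0, 0, 0])

```text
time_s: 11.1
position: [490.2, 43.3, 122.9]
ee_rot: [[-0.812, 0.583, 0.0], [0.583, 0.812, -0.0], [-0.0, 0.0, -1.0]]
wrist_force: [-1.8, -1.2, 5.9]
opening: 0.105
grip_force: 50.4
```

```bash
python3 - <<'E'
from h import *
pt=optics.camera_params("top");T=cv2.imread("pics/t_3.png")[:,:,::-1].copy()
for b in blobs(mask(T,(105,150,60),(120,255,255)),3):
  x,y,w,h=b[1];print(b[:3],[onz(pt,*q,z)[:2].round() for q in((x,y),(x+w,y+h)) for z in (0,100)])
plan((490,43,275),54);plan((489.7,-151,275),88.5);plan((489.7,-151,213),88.5)
E
```

```text
(1769, [435, 87, 64, 63], [467.6, 116.7]) [array([ 925., -542.]), array([ 883., -499.]), array([ 721., -723.]), array([ 695., -665.])]
(226, [553, 337, 7, 53], [557.0, 357.3]) [array([ 165., -826.]), array([ 184., -760.]), array([  19., -829.]), array([  50., -763.])]
(101, [308, 164, 14, 12], [314.7, 168.8]) [array([ 690., -139.]), array([ 667., -128.]), array([ 653., -179.]), array([ 632., -165.])]
plan (490, 43, 275) 54 -> [-1.000e-04 -9.000e-04 -3.802e-01] [0.0001 0.0002 0.0035]
plan (489.7, -151, 275) 88.5 -> [-0.2824 -0.3953 -0.3801] [-0.000e+00  2.000e-04 -3.798e-01]
plan (489.7, -151, 213) 88.5 -> [-0.2824 -0.3953 -0.2251] [-0.000e+00  2.000e-04 -3.798e-01]
```

Call:
apply_moves(travel=[[0, 0, -0.02], [0, 0, -0.06], [0, 0, -0.12], [0, 0, -0.2], [0, 0, -0.28], [0, 0, -0.35], [0, 0, -0.4], [0, 0, -0.4], [0, 0, -0.4]], dr=[[0, 0, 0], [0, 0, 0], [0, 0, 0], [0, 0, 0], [0, 0, 0], [0, 0, 0], [0, 0, 0], [0, 0, 0], [0, 0, 0]], hand=[0, 0, 0, 0, 0, 0, 0, 0, 0])

```text
time_s: 12.0
position: [489.7, 43.4, 282.0]
ee_rot: [[-0.812, 0.583, -0.0], [0.583, 0.812, 0.0], [0.0, -0.0, -1.0]]
wrist_force: [-0.9, 0.4, -4.6]
opening: 0.104
grip_force: 48.9
```

Call:
apply_moves(travel=[[-0.03, -0.04, 0], [-0.08, -0.112, 0], [-0.13, -0.182, 0], [-0.18, -0.252, 0], [-0.23, -0.322, 0], [-0.265, -0.37, 0], [-0.282, -0.395, 0], [-0.282, -0.395, 0], [-0.282, -0.395, 0], [-0.282, -0.395, 0]], dr=[[0, 0, -0.05], [0, 0, -0.1], [0, 0, -0.15], [0, 0, -0.21], [0, 0, -0.27], [0, 0, -0.33], [0, 0, -0.38], [0, 0, -0.38], [0, 0, -0.38], [0, 0, -0.38]], hand=[0, 0, 0, 0, 0, 0, 0, 0, 0, 0])

```text
time_s: 13.0
position: [489.1, -149.9, 281.6]
ee_rot: [[-1.0, 0.027, -0.001], [0.027, 1.0, 0.001], [0.001, 0.001, -1.0]]
wrist_force: [0.6, -0.6, -2.9]
opening: 0.11
grip_force: 49.2
```

```bash
python3 - <<'E'
from h import *
plan((489.7,-151,213.5),88.5)
out=[]
for n in("scene","top","wrist"):
  p=optics.camera_params(n);im=optics.read_camera(n);cv2.imwrite(f"pics/{n}5.png",im[:,:,::-1]);out.append(im)
  m=mask(im,(0,120,60),(6,255,255))|mask(im,(174,120,60),(180,255,255))
  for b in blobs(m,4):print(n,b[:3])
o=np.hstack([cv2.resize(out[0][90:250,110:310],(400,320)),out[2][::,::][50:370,80:480]]);cv2.imwrite("pics/c5.png",o[:,:,::-1])
E
```

```text
plan (489.7, -151, 213.5) 88.5 -> [-0.0017 -0.0029  0.1704] [ 0.0005 -0.0009 -0.0006]
scene (825, [522, 354, 35, 39], [538.3, 374.7])
scene (495, [220, 132, 22, 59], [227.0, 156.9])
scene (449, [417, 285, 40, 31], [435.9, 299.8])
scene (266, [345, 193, 22, 37], [357.1, 208.0])
top (294, [103, 170, 33, 24], [118.7, 181.6])
top (161, [186, 245, 20, 32], [193.6, 259.8])
top (100, [379, 148, 15, 13], [386.3, 153.9])
top (22, [52, 106, 9, 9], [56.5, 110.1])
wrist (6412, [269, 103, 29, 286], [282.7, 261.2])
wrist (41, [100, 356, 13, 9], [106.0, 359.2])
wrist (4, [436, 334, 1, 4], [436.0, 335.5])
wrist (3, [377, 259, 1, 3], [377.0, 260.0])
```

View pics/c5.png

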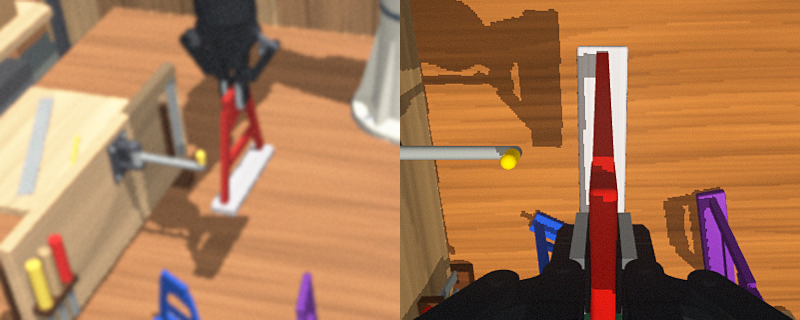

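The square hangs straight in the gripper, beyond the tip and lined up with the hook. I'll lower it to threading height.

Call:
apply_moves(travel=[[0.006, -0.003, 0.04], [0.006, -0.003, 0.08], [0.006, -0.003, 0.12], [0.006, -0.003, 0.15], [0.006, -0.003, 0.17], [0.006, -0.003, 0.17], [0.006, -0.003, 0.17]], dr=[[0, 0, 0], [0, 0, 0], [0, 0, 0], [0, 0, 0], [0, 0, 0], [0, 0, 0], [0, 0, 0]], hand=[0, 0, 0, 0, 0, 0, 0])

```text
time_s: 13.85
position: [487.4, -151.9, 214.8]
ee_rot: [[-1.0, 0.026, 0.0], [0.026, 1.0, -0.0], [-0.0, -0.0, -1.0]]
wrist_force: [0.8, -0.5, -2.9]
opening: 0.107
grip_force: 49.1
```

```bash
python3 - <<'E'
from h import *
for n in("scene","wrist"):
  p=optics.camera_params(n);im=optics.read_camera(n);cv2.imwrite(f"pics/{n}6.png",im[:,:,::-1])
  for X in [(487,-211,195),(487,-151,91+112),(487,-151,91+66),(412,-151,91),(562,-151,91)]:print(n,X,np.round(proj(p,X),1))
S=cv2.imread("pics/scene6.png");cv2.imwrite("pics/c6.png",cv2.resize(S[120:240,180:280],None,fx=5,fy=5,interpolation=2))
plan((486,-261,213.5),88.5)
E
```

```text
scene (487, -211, 195) [210.2 165.6]
scene (487, -151, 203) [230.6 166.3]
scene (487, -151, 157) [232.1 179.9]
scene (412, -151, 91) [242.8 183. ]
scene (562, -151, 91) [224.8 215.3]
wrist (487, -211, 195) [159. 262.]
wrist (487, -151, 203) [283.5 266.8]
wrist (487, -151, 157) [283.4 230. ]
wrist (412, -151, 91) [280.4  92.2]
wrist (562, -151, 91) [285.7 286.4]
plan (486, -261, 213.5) 88.5 -> [-0.003  -0.2724  0.0044] [-0.0002  0.0008  0.0002]
```

View pics/c6.png

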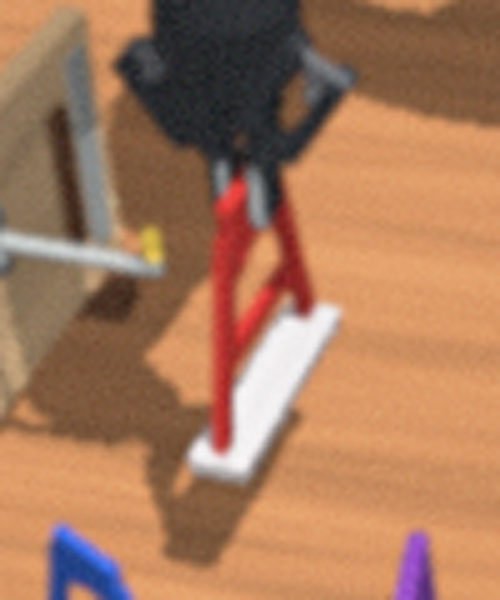

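The opening (crossbar at about crop(265,310), tab base at about (255,235)) brackets the hook end at the predicted heights. Threading it on now.

Call:
apply_moves(travel=[[0, -0.02, 0.002], [0, -0.045, 0.002], [0, -0.07, 0.002], [0, -0.095, 0.002], [0, -0.12, 0.002], [0, -0.14, 0.002], [0, -0.16, 0.002], [0, -0.18, 0.002], [0, -0.18, 0.002]], dr=[[0, 0, 0], [0, 0, 0], [0, 0, 0], [0, 0, 0], [0, 0, 0], [0, 0, 0], [0, 0, 0], [0, 0, 0], [0, 0, 0]], hand=[0, 0, 0, 0, 0, 0, 0, 0, 0])

```text
time_s: 14.85
position: [485.3, -224.8, 213.7]
ee_rot: [[-1.0, 0.027, 0.0], [0.027, 1.0, -0.0], [-0.0, -0.0, -1.0]]
wrist_force: [-0.4, -0.2, -3.3]
opening: 0.107
grip_force: 49.2
```

Call:
apply_moves(travel=[[0, -0.02, 0], [0, -0.045, 0], [0, -0.07, 0], [0, -0.09, 0], [0, -0.09, 0], [0, -0.09, 0]], dr=[[0, 0, 0], [0, 0, 0], [0, 0, 0], [0, 0, 0], [0, 0, 0], [0, 0, 0]], hand=[0, 0, 0, 0, 0, 0])

```text
time_s: 15.45
position: [484.2, -260.0, 213.6]
ee_rot: [[-1.0, 0.027, -0.0], [0.027, 1.0, 0.0], [0.0, 0.0, -1.0]]
wrist_force: [0.2, -0.2, -3.6]
opening: 0.107
grip_force: 49.2
```

Call:
apply_moves(travel=[[-0.004, 0, 0.02], [-0.004, 0, 0.04], [-0.004, 0, 0.055], [-0.004, 0, 0.063], [-0.004, 0, 0.063], [-0.004, 0, 0.063]], dr=[[0, 0, 0], [0, 0, 0], [0, 0, 0], [0, 0, 0], [0, 0, 0], [0, 0, 0]], hand=[0, 0, 0, 0, 0, 0])

```text
time_s: 16.05
position: [486.0, -259.9, 188.5]
ee_rot: [[-1.0, 0.026, -0.0], [0.026, 1.0, 0.0], [0.0, 0.0, -1.0]]
wrist_force: [0.3, -1.0, -3.2]
opening: 0.108
grip_force: 49.1
```

Call:
apply_moves(travel=[[0, 0, 0.003], [0, 0, 0.006], [0, 0, 0.006]], dr=[[0, 0, 0], [0, 0, 0], [0, 0, 0]], hand=[0, 0, 0])

```text
time_s: 16.35
position: [486.2, -260.0, 186.6]
ee_rot: [[-1.0, 0.026, 0.001], [0.026, 1.0, -0.0], [-0.001, -0.0, -1.0]]
wrist_force: [-0.3, 0.9, 1.1]
opening: 0.106
grip_force: 49.9
```

```bash
python3 - <<'E'
from h import *
S=optics.read_camera("scene")[:,:,::-1];Wi=optics.read_camera("wrist")[:,:,::-1]
o=np.hstack([cv2.resize(S[110:240,150:280],(400,400),interpolation=2),cv2.resize(Wi[0:420,70:490],(400,400))]);cv2.imwrite("pics/c7.png",o)
s=monitor.observe();print(s["position"],s["wrist_force"])
E
```

```text
[ 486.20376985 -260.04029394  186.56004509] [-0.87693512  0.48024229  1.63526662]
```

View pics/c7.png

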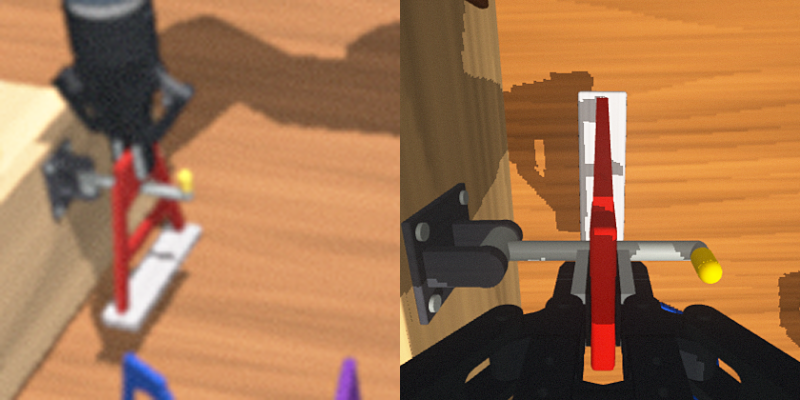

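The square is threaded on the bar and its weight has transferred to the hook, since the force rose from -3 to +1 N. I'll ease the grip and open a little.

Call:
apply_moves(travel=[[0, 0, 0], [0, 0, 0], [0, 0, 0], [0, 0, 0], [0, 0, 0], [0, 0, 0], [0, 0, 0], [0, 0, 0], [0, 0, 0], [0, 0, 0]], dr=[[0, 0, 0], [0, 0, 0], [0, 0, 0], [0, 0, 0], [0, 0, 0], [0, 0, 0], [0, 0, 0], [0, 0, 0], [0, 0, 0], [0, 0, 0]], hand=[0, 0, 0.12, 0.13, 0.15, 0.18, 0.22, 0.26, 0.3, 0.3], newtons=20)

```text
time_s: 17.45
position: [485.9, -259.9, 186.1]
ee_rot: [[-1.0, 0.026, -0.0], [0.026, 1.0, -0.0], [0.0, -0.0, -1.0]]
wrist_force: [-0.5, 0.3, 0.0]
opening: 0.298
grip_force: 0.0
```

Call:
apply_moves(travel=[[0, 0, -0.01], [0, 0, -0.03], [0, 0, -0.06], [0, 0, -0.1], [0, 0, -0.18], [0, 0, -0.28], [0, 0, -0.35], [0, 0, -0.35], [0, 0, -0.35], [0, 0, -0.35], [0, 0, -0.35], [0, 0, -0.35], [0, 0, -0.35], [0, 0, -0.35], [0, 0, -0.35], [0, 0, -0.35]], dr=[[0, 0, 0], [0, 0, 0], [0, 0, 0], [0, 0, 0], [0, 0, 0], [0, 0, 0], [0, 0, 0], [0, 0, 0], [0, 0, 0], [0, 0, 0], [0, 0, 0], [0, 0, 0], [0, 0, 0], [0, 0, 0], [0, 0, 0], [0, 0, 0]], hand=[0.3, 0.3, 0.3, 0.3, 0.3, 0.3, 0.3, 0.3, 0.3, 0.3, 0.3, 0.3, 0.3, 0.3, 0.3, 0.3])

```text
time_s: 19.05
position: [485.9, -259.9, 326.0]
ee_rot: [[-1.0, 0.026, -0.0], [0.026, 1.0, 0.0], [0.0, -0.0, -1.0]]
wrist_force: [0.5, 0.1, 0.1]
opening: 0.298
grip_force: 0.0
```

```bash
python3 - <<'E'
from h import *
for k in range(3):
  S=optics.read_camera("scene");p=optics.camera_params("wrist");Wi=optics.read_camera("wrist")
  m=mask(S,(0,120,60),(6,255,255))|mask(S,(174,120,60),(180,255,255))
  print([b[:3] for b in blobs(m,4) if b[2][0]<260])
  print([(b[2],onz(p,*b[2],191).round(1)) for b in blobs(mask(Wi,(22,150,100),(33,255,255)),2)])
o=np.hstack([cv2.resize(S[110:240,150:280],(400,400),interpolation=2),cv2.resize(Wi[0:420,70:490],(400,400))]);cv2.imwrite("pics/c8.png",o[:,:,::-1])
print(monitor.observe()["wrist_force"],monitor.observe()["time_s"])
E
```

```text
[(537, [186, 152, 25, 59], [194.4, 176.1])]
[([50.2, 55.4], array([ 381.9, -417.4,  191. ])), ([342.1, 192.1], array([ 485.3, -213.4,  191. ]))]
[(540, [186, 152, 25, 59], [194.4, 176.1])]
[([50.2, 55.5], array([ 382. , -417.4,  191. ])), ([342.1, 192.0], array([ 485.2, -213.4,  191. ]))]
[(534, [186, 152, 25, 59], [194.4, 176.2])]
[([50.3, 55.7], array([ 382.1, -417.4,  191. ])), ([342.2, 192.0], array([ 485.2, -213.3,  191. ]))]
[ 0.6020107   0.9846379  -0.02482009] 19.35
```

View pics/c8.png

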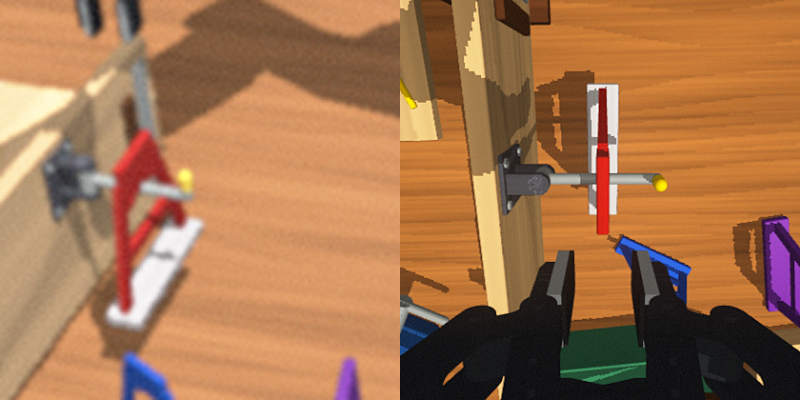

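The square hangs level behind the upturned tip, still across three frames, with the hook square out and the gripper clear.

```bash
python3 -c "
from cell import ticket;print(ticket.sign_off())"
```

```text
the job is handed in; nothing more can be done
None
```

The job is handed in at about 19 s of the 67 s limit: the hook is out at its stop and the red square hangs still on it behind the tip. I kept clear of the glue bottle and tape measure, though I did not re-check their positions at the end.

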